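# Nest the dressing-round steelware in its tray

## Robot

A 7-joint arm with a two-finger parallel gripper is mounted at the origin on the work surface. World frame = base frame: x ahead of the robot, y to its left, z up, the work surface at z = 0. Lengths are in m, angles in rad, forces in N, time in s.
With the tool pointing down it reaches from about 0.375 to 0.925 m from the base axis. Payload 3.1 kg.
Tool frame: the origin (TCP) lies at the very end of the fingers, on their centre line; the grasp point (between the pads) lies 19 mm behind it; z points along the fingers, y is the line along which they close (so a half turn about z gives the same grasp; the last joint's range is limited). The gripper opens to 85 mm and grips with 20 to 120 N. Pads are 22 mm wide; open, the fingers measure 114 mm over their backs; the gripper's body (76 mm by 85 mm) begins 54 mm behind the grasp point. The pads swing forward as they close: fully open they stand 13 mm farther back than shut.
Start: joints at [1.133, 0.383, 0.044, 1.598, -0.018, 1.161, -0.05], TCP at [0.217, -0.613, 0.231] pointing down, gripper open.
Joint ranges: [-2.61, 2.61], [-0.41, 2.15], [-1.48, 1.57], [0, 2.5], [-1.57, 4.71], [0.05, 1.97], [-2.85, 2.85]. Speed limits (rad/s): [2.79, 2.79, 3.14, 3.14, 3.14, 3.14, 3.14].

## Interface

Orientations are given as a unit quaternion [w, x, y, z].
In Python, from station import bot, read_camera, calibration gives the robot as it stands. The module is installed in compiled form; this text tells all that it offers.
- The arm moves only by the tool play_rows, never from a script. Its argument "series" is a list of rows, each an object with "dp": the shift along the tool's x, y, z in m, a list of three; "twist": the turn about the tool's z in rad. In form: [{"dp": [tx, ty, tz], "twist": twist}, ...]. A call has 1 to 10 rows; each row shifts and turns the commanded pose from where the row before left it, along the tool's axes as they then stand; what a row does not reach is not made up. A row lasts 1/12 s, in which the tool goes at most 41.7 mm and 7.16 degrees, less where a joint would pass 70% of its speed; a pose out of reach is approached as far as the arm can. A call with a gripper value outside its range is refused whole. "fingers" is the gripper's target within -1 to 1 (fully open at 1, half-way at 0, shut at -1), set as the call begins (left out, the last holds). The fingers move at their own pace and stop on an object; "squeeze" is the grip in N (left out, the last holds). Time passes only in rows, so rows that do not move let the fingers close. It gives the time, the measured TCP pose, the force, the opening and the grip force at its end, in the units of the state.
- bot.sense(): the state, without advancing time (a new reading comes with each control period).
- read_camera(name): name is "scene" or "top" or "wrist"; returns (picture, depth): 400x640x3 uint8, red, green, blue; 400x640 float32, m along the optical axis (not along the pixel's ray), 0 where there is no reading.
- calibration(name): a dict with "vfov" (degrees; the focal length in pixels is half the picture's height over the tangent of half this angle, whatever the lens; pixels are square), "cx", "cy" (the principal point, pixels), "distortion" ([k1, k2, p1, p2, k3] as OpenCV has them; the pictures are not rectified), "R" (3x3) and "t" (3): a world point X has camera coordinates R X + t. Camera axes: x right, y down, z forward; pixel columns grow to the right and rows downward; lengths in m; the calibration is good to about 2 mm. A picture is of the moment at which its call begins: read the wrist's pose just before it. calibration takes no time and is no camera call; for the wrist camera it gives the pose at the moment of the call.
- bot.sign_off(): hands the job in; it is judged then, once.
The state is a dict: "clock": time; "joints": joint angles; "qvel": joint speeds; "joint_torque": joint torques, N m; "tcp_pos": TCP position; "tool_rot": TCP orientation; "force": force on the tool from outside, world axes, zero at the start; "ft_torque": the same for the moment, N m; "opening": finger opening in m; "grip_force": force on a finger pad.
Only numpy, scipy, OpenCV 4.12 (cv2) and the standard library are available. Lean on these libraries where they do the work, as an engineer would, in place of code of your own. Each camera call takes 0.05 s, during which the arm holds its last target. There are 200 camera calls.

## Task

Pack the four loose pieces of steelware for sterile supply, nested largest first: lay the kidney dish flat inside the steel tray, stand the wide gallipot in either rounded end of the dish, the middle-sized beaker in the gallipot and the slim jar in the beaker, all upright and right down on the floor of what holds them. Set each piece down rather than dropping it, and leave the tape roll, the amber bottle and the specimen pot standing where they are.

Things in the scene. Friction and masses are not known exactly. Their poses are not given: they have to be found in the camera images.
- tray: Fixed rectangular open steel tray, outside 250 x 180 mm and 20 mm high, walls and floor 3 mm thick. Origin: centre of its underside, on the counter; x along its long side, y along its short side, z up.
- dish: Loose steel kidney dish, open, 180 mm long (x), 32 mm high, walls and floor 3 mm, 180 g. Origin: on the underside, midway between the walls of its narrow waist, z up. At the waist (x=0) the outer faces are at y=+31 (convex back) and -31 mm (hollow front): grip it there, 62 mm wide across y. Round ends centred at x=+52 and -52, y=-9 mm, inner radius 35, outer 38; it spans y=-47 to +31 mm.
- gallipot: Loose wide steel gallipot, the widest and lowest of the three round open cups: 62 mm outer diameter over its straight upper part (from 26 mm up to the rim), 44 mm high, narrowing below to a 46 mm foot; wall and floor 3 mm, mouth 56 mm inside, floor about 42 mm inside; 90 g. Origin: centre of its underside, z up the axis.
- beaker: Loose middle-sized steel beaker (round open cup): 42 mm outer diameter (from 16 mm up to the rim), 56 mm high, narrowing below to a 34 mm foot; wall and floor 3 mm, mouth 36 mm inside, floor about 29 mm inside; 70 g. In the gallipot its rim stands 15 mm above the gallipot rim. Origin: centre of its underside, z up the axis.
- jar: Loose slim tall steel jar (round, open top): 28 mm outer diameter (from 12 mm up to the rim), 70 mm high, narrowing below to a 22 mm foot; wall and floor 3 mm; 50 g. Standing in the beaker its rim is 17 mm above the beaker's rim. Origin: centre of its underside, z up the axis.
- tape: Bystander: loose roll of off-white tape lying flat, 60 mm diameter, 25 mm high, open core. Origin: centre of its underside.
- tincture: Bystander: loose small closed amber glass bottle with white cap, 40 mm diameter, 80 mm high. Origin: centre of its underside.
- specimen: Bystander: loose closed white plastic specimen pot with blue screw lid, 49 mm diameter, 62 mm high. Origin: centre of its underside.

How it is judged:
By the outcome, as a careful person would: the job done as asked, in the order asked, and still so for the second after the job is handed in, with the robot touching nothing.
It also fails if it takes over 115 s, if anything falls off the work surface, if the arm or the gripper's body presses on something with over 40 N, if the wrist force passes 120 N, or if a joint passes its speed limit or range.

## Working session

There is one attempt and no reset: what is moved stays moved. The work goes in short steps, Python scripts to look and compute and a tool call to move; the robot and the scene stay as the last step left them, time stands still between calls to the robot, and variables do not carry over. Pictures are saved under pics/ and viewed, at most 14 in all, crops included, and the job is handed in when it is done.

Besides the shell and the picture viewer there is one more tool, called as name(argument=value, ...) on one line, values as JSON. play_rows: Moves the arm, as the interface text tells. Its arguments: {"type":"object","properties":{"series":{"type":"array"},"fingers":{"type":"number"},"squeeze":{"type":"number"}},"required":["series"]}

```bash
mkdir -p pics; cat > h.py <<'E'
import numpy as np, cv2
from station import bot, read_camera, calibration
def K(c):
    f=200/np.tan(np.radians(c['vfov'])/2); return np.array([[f,0,c['cx']],[0,f,c['cy']],[0,0,1.]])
def grab(name,png=None):
    c=calibration(name); p,d=read_camera(name)
    if png: cv2.imwrite('pics/'+png,p[:,:,::-1])
    return c,p,d
def rays(c,uv):
    n=cv2.undistortPoints(np.array(uv,float).reshape(-1,1,2),K(c),np.array(c['distortion'])).reshape(-1,2)
    return np.c_[n,np.ones(len(n))]
def onplane(c,uv,z):
    R=np.array(c['R']);t=np.array(c['t']);o=-R.T@t; r=rays(c,uv)@R
    return o+r*((z-o[2])/r[:,2])[:,None]
def cloud(c,d):
    v,u=np.mgrid[:400,:640]; r=rays(c,np.c_[u.ravel(),v.ravel()])
    P=(r*d.ravel()[:,None]-np.array(c['t']))@np.array(c['R']); P[d.ravel()==0]=np.nan
    return P.reshape(400,640,3)
E
python3 - <<'E'
from h import *
s=bot.sense(); print({k:np.round(v,3).tolist() for k,v in s.items()})
for n in('top','scene'):
    c,p,d=grab(n,n+'1.png'); print(n,c['vfov'],c['distortion'],np.round(-np.array(c['R']).T@c['t'],3)); np.savez(n+'1.npz',d=d,p=p)
E
```

```text
{'clock': 0.0, 'joints': [1.133, 0.384, 0.044, 1.6, -0.018, 1.161, -0.05], 'qvel': [-0.001, 0.001, 0.001, -0.002, -0.001, -0.002, 0.0], 'joint_torque': [-0.0, -43.346, 1.025, -24.951, 0.011, 0.011, 0.0], 'tcp_pos': [0.216, -0.612, 0.23], 'tool_rot': [-0.001, 0.986, 0.169, -0.0], 'force': [-0.721, -0.887, 0.037], 'ft_torque': [0.011, 0.002, -0.027], 'grip_force': 0.0, 'opening': 0.085}
top 54.752704922646224 [0.0291135 0.        0.        0.        0.       ] [ 0.491 -0.018  0.966]
scene 47.705495022833325 [0.02532482 0.         0.         0.         0.        ] [ 0.996 -0.607  0.716]
```

View pics/top1.png

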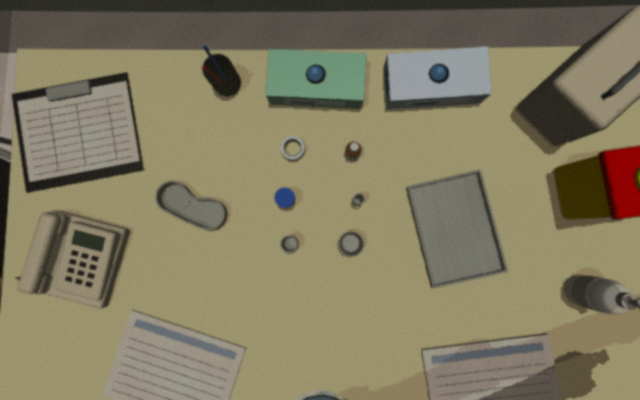

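View pics/scene1.png

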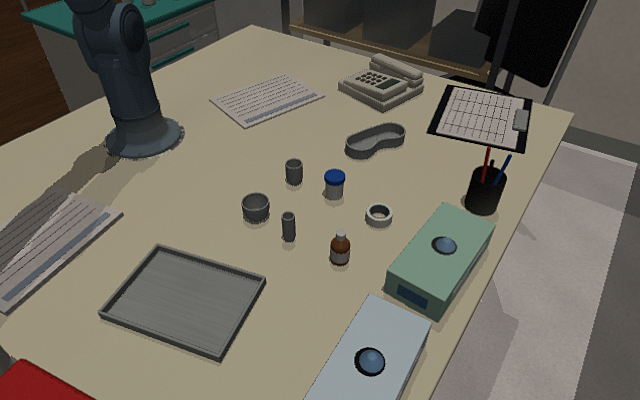

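Top view: dish around (192,207), tape (292,148), bottle (353,150), specimen pot (285,198), beaker (290,243), gallipot (351,243), jar (358,201), and the tray around (456,229). The scene view confirms everything is upright, with the dish open side up.

```bash
python3 - <<'E'
from h import *
c=calibration('top'); z=np.load('top1.npz'); P=cloud(c,z['d'])
print('table z',np.nanmedian(P[280:330,260:300,2]))
up=((P[:,:,2]>0.010)).astype(np.uint8)
n,L,S,C=cv2.connectedComponentsWithStats(up)
for i in range(1,n):
    x,y,w,h,a=S[i]
    if a<40 or not(140<C[i][0]<520 and 120<C[i][1]<300): continue
    Q=P[L==i]; zm=np.percentile(Q[:,2],95)
    r=Q[Q[:,2]>zm-0.006]
    (cx,cy),rad=cv2.minEnclosingCircle(r[:,:2].astype(np.float32))
    b=cv2.minAreaRect(r[:,:2].astype(np.float32))
    print(C[i].round(),a,'z',zm.round(4),'circ',round(cx,4),round(cy,4),round(rad,4),'rect',np.round(b[0],4),np.round(b[1],4),round(b[2],2))
# plane check by pixel contour of rims
g=z['p'].astype(int)
hsv=cv2.cvtColor(z['p'],cv2.COLOR_RGB2HSV)
m=((hsv[:,:,1]<60)).astype(np.uint8); m[:120]=0;m[300:]=0
n,L,S,C=cv2.connectedComponentsWithStats(m)
for i in range(1,n):
    if S[i][4]<40 or not(140<C[i][0]<520): continue
    ct,_=cv2.findContours((L==i).astype(np.uint8),cv2.RETR_EXTERNAL,cv2.CHAIN_APPROX_NONE); ct=max(ct,key=len).reshape(-1,2)
    o=[]
    for zz in(.02,.032,.044,.056,.07):
        q=onplane(c,ct,zz)[:,:2].astype(np.float32); b=cv2.minAreaRect(q); e=cv2.minEnclosingCircle(q); o.append((zz,np.round(b[0],3).tolist(),np.round(b[1],3).tolist(),round(b[2],1),round(e[1],3)))
    print(C[i].round(),S[i][4],*o[:3])
E
```

```text
table z -0.0003050045037605518
[293. 147.] 289 z 0.028 circ 0.6997 0.0746 0.03 rect [0.6999 0.0749] [0.0575 0.0575] 0.07
[353. 150.] 258 z 0.0814 circ 0.6894 -0.0741 0.0098 rect [ 0.6893 -0.0746] [0.0165 0.0185] 89.67
[459. 229.] 1039 z 0.0248 circ 0.5013 -0.3233 0.1537 rect [ 0.5025 -0.3241] [0.2529 0.1841] 13.51
[187. 205.] 558 z 0.0349 circ 0.5519 0.3262 0.0897 rect [0.5535 0.3254] [0.1791 0.0794] 65.39
[285. 197.] 344 z 0.0642 circ 0.5726 0.0885 0.0241 rect [0.5726 0.0886] [0.0454 0.0452] 0.56
[358. 199.] 94 z 0.0713 circ 0.5693 -0.0859 0.0137 rect [ 0.5692 -0.085 ] [0.0237 0.0255] 0.2
[352. 243.] 258 z 0.0455 circ 0.4643 -0.0696 0.0308 rect [ 0.4643 -0.0691] [0.0599 0.0604] 45.85
[289. 243.] 134 z 0.0579 circ 0.463 0.0776 0.0208 rect [0.4632 0.0781] [0.0376 0.0403] 0.57
[292. 147.] 339 (0.02, [0.699, 0.077], [0.063, 0.06], 0.6, 0.032) (0.032, [0.696, 0.075], [0.062, 0.059], 0.6, 0.032) (0.044, [0.693, 0.074], [0.061, 0.058], 0.6, 0.032)
[354. 147.] 61 (0.02, [0.701, -0.077], [0.018, 0.02], 0.1, 0.011) (0.032, [0.699, -0.077], [0.017, 0.02], 0.1, 0.011) (0.044, [0.696, -0.076], [
[... 369 characters left out ...]
 0.091)
[283. 196.] 98 (0.02, [0.574, 0.094], [0.054, 0.052], 45.7, 0.029) (0.032, [0.573, 0.093], [0.054, 0.052], 45.7, 0.028) (0.044, [0.572, 0.091], [0.053, 0.051], 45.7, 0.028)
[358. 199.] 115 (0.02, [0.571, -0.087], [0.028, 0.028], 45.1, 0.015) (0.032, [0.57, -0.086], [0.027, 0.027], 45.1, 0.015) (0.044, [0.569, -0.086], [0.027, 0.027], 45.1, 0.015)
[351. 243.] 516 (0.02, [0.462, -0.069], [0.06, 0.061], 0.5, 0.032) (0.032, [0.463, -0.069], [0.06, 0.06], 0.5, 0.031) (0.044, [0.463, -0.068], [0.059, 0.059], 0.5, 0.031)
[289. 243.] 250 (0.02, [0.461, 0.082], [0.042, 0.041], 45.8, 0.022) (0.032, [0.461, 0.081], [0.041, 0.041], 45.8, 0.022) (0.044, [0.462, 0.079], [0.041, 0.04], 45.8, 0.021)
```

```bash
python3 - <<'E'
from h import *
c=calibration('top'); z=np.load('top1.npz'); P=cloud(c,z['d'])
Q=P[170:240,145:235].reshape(-1,3); Q=Q[Q[:,2]>.026]
a=np.radians(65.3); u=np.array([np.cos(a),np.sin(a)]); v=np.array([-u[1],u[0]])
q=(Q[:,:2]-[.5528,.3248])@np.c_[u,v]*1000
for x in range(-90,90,15):
    k=abs(q[:,0]-x)<6; print(x,np.percentile(q[k,1],[0,5,95,100]).round())
E
```

```text
-90 [-21. -18.  11.  14.]
-75 [-35. -33.  30.  31.]
-60 [-40. -39.  36.  36.]
-45 [-40. -40.  37.  38.]
-30 [-36. -35.  38.  38.]
-15 [-30. -29.  38.  39.]
0 [-25. -25.  39.  39.]
15 [-30. -29.  39.  39.]
30 [-35. -34.  39.  39.]
45 [-40. -39.  37.  38.]
60 [-40. -39.  36.  37.]
75 [-33. -31.  30.  33.]
```

play_rows(series=[{"dp":[0.034,-0.024,0],"twist":0},{"dp":[0.034,-0.024,0],"twist":0},{"dp":[0.034,-0.024,0],"twist":0},{"dp":[0.034,-0.024,0],"twist":0},{"dp":[0.034,-0.024,0],"twist":0},{"dp":[0.034,-0.024,0],"twist":0},{"dp":[0.034,-0.024,0],"twist":0},{"dp":[0.034,-0.024,0],"twist":0},{"dp":[0.034,-0.024,0],"twist":0},{"dp":[0.034,-0.024,0],"twist":0}], fingers=1)

```text
clock: 0.93
tcp_pos: [0.4575, -0.2712, 0.2309]
tool_rot: [-0.0, 0.986, 0.169, -0.0]
force: [0.2, 0.9, -0.2]
opening: 0.0855
grip_force: 0.0
```

play_rows(series=[{"dp":[0.0175,-0.0335,0],"twist":0},{"dp":[0.0175,-0.0335,0],"twist":0},{"dp":[0.0175,-0.0335,0],"twist":0},{"dp":[0.0175,-0.0335,0],"twist":0},{"dp":[0.0175,-0.0335,0],"twist":0},{"dp":[0.0175,-0.0335,0],"twist":0},{"dp":[0.0175,-0.0335,0],"twist":0},{"dp":[0.0175,-0.0335,0],"twist":0},{"dp":[0.0175,-0.0335,0],"twist":0},{"dp":[0.0175,-0.0335,0],"twist":0}])

```text
clock: 1.77
tcp_pos: [0.51, 0.1025, 0.231]
tool_rot: [0.0, 0.986, 0.169, -0.0]
force: [1.0, -0.9, -1.0]
opening: 0.0857
grip_force: 0.0
```

play_rows(series=[{"dp":[0.0175,-0.0335,0],"twist":0},{"dp":[0.0175,-0.0335,0],"twist":0},{"dp":[0.0175,-0.0335,0],"twist":0},{"dp":[0.0175,-0.0335,0],"twist":0},{"dp":[0.0175,-0.0335,0],"twist":0},{"dp":[0.0175,-0.0335,0],"twist":0}])

```text
clock: 2.27
tcp_pos: [0.5423, 0.3267, 0.2305]
tool_rot: [0.0, 0.986, 0.169, -0.001]
force: [1.1, -0.8, 0.7]
opening: 0.0855
grip_force: 0.0
```

play_rows(series=[{"dp":[0,0,0],"twist":-0.1},{"dp":[0,0,0],"twist":-0.1},{"dp":[0,0,0],"twist":-0.1},{"dp":[0,0,0],"twist":-0.1},{"dp":[0,0,0],"twist":-0.1},{"dp":[0,0,0],"twist":-0.1},{"dp":[0,0,0],"twist":-0.1},{"dp":[0,0,0],"twist":-0.1},{"dp":[0,0,0],"twist":0}])

```text
clock: 3.02
tcp_pos: [0.5422, 0.3249, 0.2304]
tool_rot: [-0.0, 0.842, 0.54, -0.001]
force: [0.3, -0.7, -0.4]
opening: 0.0852
grip_force: 0.0
```

```bash
cat > go.py <<'E'
# usage: go.py x y z psi_deg -> remaining move in tool axes
import sys; from h import *
from scipy.spatial.transform import Rotation as Ro
def rem(x,y,z,psi):
    s=bot.sense(); w=s['tool_rot']; R=Ro.from_quat([w[1],w[2],w[3],w[0]]).as_matrix()
    yaw=np.arctan2(R[1,0],R[0,0]); tw=-(np.radians(psi)-yaw); tw=(tw+np.pi)%(2*np.pi)-np.pi
    d=np.array([x,y,z])-s['tcp_pos']
    p=np.radians(psi); R2=np.array([[np.cos(p),np.sin(p),0],[np.sin(p),-np.cos(p),0],[0,0,-1]])
    print('t',round(s['clock'],2),'tcp',np.round(s['tcp_pos'],4),'yaw',round(np.degrees(yaw),2),'tilt',round(np.degrees(np.arccos(-R[2,2])),2),'F',np.round(s['force'],1),'open',round(s['opening'],4),'grip',round(s['grip_force'],1))
    print('dp now',np.round(R.T@d,4),'after twist',np.round(R2.T@d,4),'twist',round(tw,3))
if __name__=='__main__': rem(*map(float,sys.argv[1:5]))
E
python3 go.py .546 .328 .15 65.3; python3 -c "
from h import *
grab('wrist','w1.png')"
```

```text
t 3.02 tcp [0.5422 0.3249 0.2304] yaw 65.39 tilt 0.09 F [ 0.3 -0.7 -0.4] open 0.0852 grip 0.0
dp now [0.0044 0.0022 0.0804] after twist [0.0044 0.0021 0.0804] twist 0.002
```

View pics/w1.png

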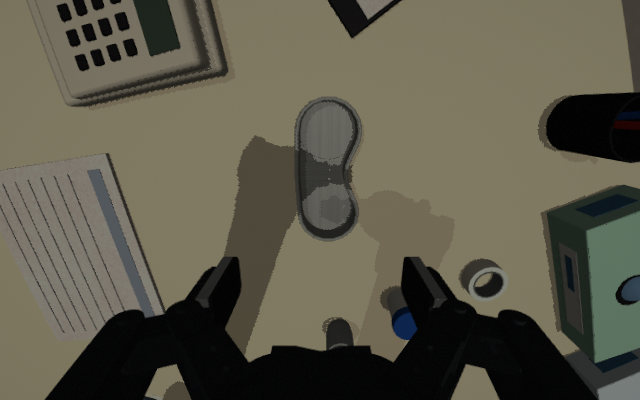

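Wrist view: the dish is at about (328,168), aligned between the fingers (inner edges at about 238 and 404), and its hollow side faces right.

```bash
cat >> h.py <<'E'
def dish(name,lo,hi,c0,ang,png=None):
    "rim points near c0 -> waist centre, yaw"
    c,p,d=grab(name,png); Q=cloud(c,d).reshape(-1,3); Q=Q[(Q[:,2]>lo)&(Q[:,2]<hi)&(np.hypot(Q[:,0]-c0[0],Q[:,1]-c0[1])<.115)]
    b=cv2.minAreaRect(Q[:,:2].astype(np.float32)); a=b[2]+(90 if b[1][0]<b[1][1] else 0)
    a=ang+((a-ang+90)%180-90); r=np.radians(a); o=np.array(b[0])+.008*np.array([-np.sin(r),np.cos(r)])
    print('dish',len(Q),o.round(4),'yaw',round(a,2),np.round(b[1],4),'z',np.round(np.nanpercentile(Q[:,2],95),4))
E
python3 -c "
from h import *
dish('wrist',.024,.045,(.5528,.3248),65)"
```

```text
dish 1508 [0.5442 0.33  ] yaw 65.6 [0.1786 0.0806] z 0.0337
```

play_rows(series=[{"dp":[0.005,0.001,0.03],"twist":0},{"dp":[0,0,0.035],"twist":0},{"dp":[0,0,0.035],"twist":0},{"dp":[0,0,0.035],"twist":0},{"dp":[0,0,0.03],"twist":0},{"dp":[0,0,0.025],"twist":0},{"dp":[0,0,0.015],"twist":0},{"dp":[0,0,0.01],"twist":0},{"dp":[0,0,0.005],"twist":0},{"dp":[0,0,0],"twist":0}])

```text
clock: 3.95
tcp_pos: [0.5456, 0.3297, 0.0111]
tool_rot: [-0.0, 0.842, 0.539, -0.0]
force: [-0.1, -0.9, -0.9]
opening: 0.0854
grip_force: 0.0
```

play_rows(series=[{"dp":[0,0,0],"twist":0},{"dp":[0,0,0],"twist":0},{"dp":[0,0,0],"twist":0},{"dp":[0,0,0],"twist":0},{"dp":[0,0,0],"twist":0},{"dp":[0,0,0],"twist":0},{"dp":[0,0,0],"twist":0},{"dp":[0,0,0],"twist":0}], fingers=-1, squeeze=40)

```text
clock: 4.62
tcp_pos: [0.5467, 0.3311, 0.0137]
tool_rot: [-0.0, 0.842, 0.54, 0.002]
force: [-2.1, -0.9, 6.2]
opening: 0.0623
grip_force: 44.1
```

play_rows(series=[{"dp":[0,0,-0.005],"twist":0},{"dp":[0,0,-0.01],"twist":0},{"dp":[0,0,-0.02],"twist":0},{"dp":[0,0,-0.025],"twist":0},{"dp":[0,0,-0.03],"twist":0},{"dp":[0,0,-0.03],"twist":0},{"dp":[0,0,-0.02],"twist":0},{"dp":[0,0,-0.01],"twist":0}])

```text
clock: 5.28
tcp_pos: [0.547, 0.3307, 0.1654]
tool_rot: [0.0, 0.842, 0.539, 0.003]
force: [0.4, 0.4, -1.6]
opening: 0.0621
grip_force: 43.7
```

```bash
python3 go.py .504 -.314 .16 13.4; python3 -c "
from h import *
grab('wrist','w2.png');dish('top',.145,.20,(.545,.33),65)"
```

```text
t 5.28 tcp [0.547  0.3307 0.1654] yaw 65.3 tilt 0.33 F [ 0.4  0.4 -1.6] open 0.0621 grip 43.7
dp now [-0.6037  0.2303  0.0035] after twist [-0.1912  0.6172  0.0054] twist 0.906
dish 1906 [0.5417 0.3274] yaw 66.06 [0.1749 0.0897] z 0.1862
```

View pics/w2.png

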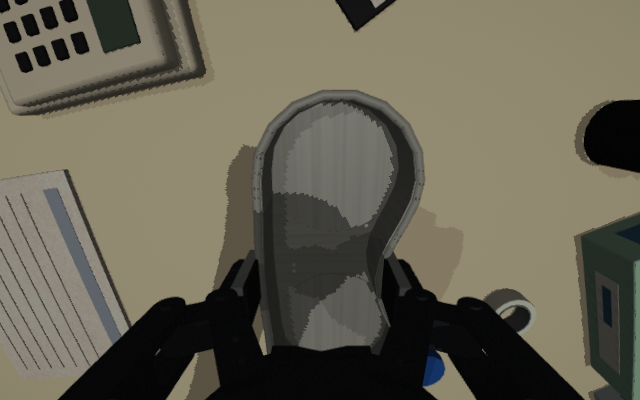

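The wrist view shows the dish held level at the waist, with the finger pads on its walls near (255,290) and (388,290).

play_rows(series=[{"dp":[0,0,0],"twist":0.1},{"dp":[0,0,0],"twist":0.1},{"dp":[0,0,0],"twist":0.1},{"dp":[0,0,0],"twist":0.1},{"dp":[0,0,0],"twist":0.1},{"dp":[0,0,0],"twist":0.1},{"dp":[0,0,0],"twist":0.1},{"dp":[0,0,0],"twist":0.1},{"dp":[0,0,0],"twist":0.1}])

```text
clock: 6.13
tcp_pos: [0.544, 0.3281, 0.1583]
tool_rot: [0.001, 0.993, 0.117, -0.002]
force: [0.5, 0.2, -3.3]
opening: 0.062
grip_force: 43.7
```

play_rows(series=[{"dp":[-0.005,0.015,0],"twist":0},{"dp":[-0.008,0.025,0],"twist":0},{"dp":[-0.01,0.032,0],"twist":0},{"dp":[-0.01,0.032,0],"twist":0},{"dp":[-0.01,0.032,0],"twist":0},{"dp":[-0.01,0.032,0],"twist":0},{"dp":[-0.01,0.032,0],"twist":0},{"dp":[-0.01,0.032,0],"twist":0},{"dp":[-0.01,0.032,0],"twist":0},{"dp":[-0.01,0.032,0],"twist":0}])

```text
clock: 6.97
tcp_pos: [0.523, 0.0166, 0.1597]
tool_rot: [0.0, 0.993, 0.12, -0.002]
force: [0.2, -0.1, -2.1]
opening: 0.0618
grip_force: 43.7
```

play_rows(series=[{"dp":[-0.01,0.032,0],"twist":0},{"dp":[-0.01,0.032,0],"twist":0},{"dp":[-0.01,0.032,0],"twist":0},{"dp":[-0.01,0.032,0],"twist":0},{"dp":[-0.01,0.032,0],"twist":0},{"dp":[-0.01,0.032,0],"twist":0},{"dp":[-0.01,0.032,0],"twist":0},{"dp":[-0.01,0.032,0],"twist":0},{"dp":[-0.005,0.018,0],"twist":0},{"dp":[0,0.008,0],"twist":0}])

```text
clock: 7.8
tcp_pos: [0.5054, -0.2803, 0.1594]
tool_rot: [0.0, 0.993, 0.116, -0.002]
force: [-0.3, -1.7, -2.1]
opening: 0.0623
grip_force: 43.8
```

play_rows(series=[{"dp":[0,0,0],"twist":0}])

```text
clock: 7.88
tcp_pos: [0.5076, -0.2773, 0.1599]
tool_rot: [-0.0, 0.993, 0.118, -0.001]
force: [0.0, -0.1, -0.9]
opening: 0.0621
grip_force: 43.8
```

```bash
python3 go.py .5003 -.3157 .0175 13.4; python3 -c "
from h import *
grab('wrist','w3.png');dish('top',.145,.22,(.5,-.32),13)"
```

```text
t 7.88 tcp [ 0.5076 -0.2773  0.1599] yaw 13.51 tilt 0.15 F [ 0.  -0.1 -0.9] open 0.0621 grip 43.8
dp now [-0.0157  0.0357  0.1424] after twist [-0.016   0.0357  0.1424] twist 0.002
dish 2340 [ 0.5036 -0.2607] yaw 13.98 [0.1807 0.109 ] z 0.1806
```

play_rows(series=[{"dp":[-0.004,0.009,0],"twist":0},{"dp":[-0.008,0.018,0.01],"twist":0},{"dp":[-0.004,0.009,0.02],"twist":0},{"dp":[0,0,0.025],"twist":0},{"dp":[0,0,0.025],"twist":0},{"dp":[0,0,0.02],"twist":0},{"dp":[0,0,0.015],"twist":0},{"dp":[0,0,0.01],"twist":0},{"dp":[0,0,0.005],"twist":0},{"dp":[0,0,0],"twist":0}])

```text
clock: 8.82
tcp_pos: [0.5026, -0.3116, 0.0303]
tool_rot: [-0.001, 0.993, 0.121, -0.001]
force: [0.2, 1.2, -2.3]
opening: 0.0621
grip_force: 43.8
```

```bash
python3 go.py .5003 -.3157 .0175 13.4; python3 -c "
from h import *
grab('scene','s2.png')"
```

```text
t 8.82 tcp [ 0.5026 -0.3116  0.0303] yaw 13.85 tilt 0.12 F [ 0.2  1.2 -2.3] open 0.0621 grip 43.8
dp now [-0.0032  0.0035  0.0128] after twist [-0.0032  0.0035  0.0128] twist 0.008
```

View pics/s2.png

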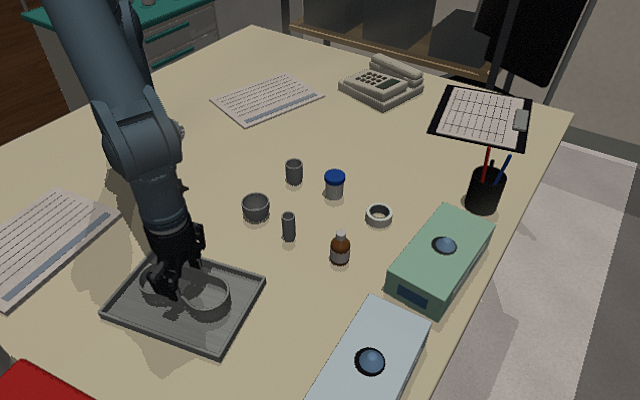

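The dish hangs just above the middle of the tray at about (185,290), inside all the walls. I'll lower it slowly.

play_rows(series=[{"dp":[0,0.002,0.004],"twist":0},{"dp":[-0.002,0.001,0.003],"twist":0},{"dp":[0,0,0.002],"twist":0},{"dp":[0,0,0.002],"twist":0},{"dp":[0,0,0.001],"twist":0},{"dp":[0,0,0.001],"twist":0},{"dp":[0,0,0],"twist":0}])

```text
clock: 9.45
tcp_pos: [0.5017, -0.3162, 0.0182]
tool_rot: [-0.0, 0.993, 0.12, -0.0]
force: [0.4, -0.6, -1.4]
opening: 0.0619
grip_force: 43.8
```

play_rows(series=[{"dp":[0,0,0.001],"twist":0},{"dp":[0,0,0],"twist":0},{"dp":[0,0,0],"twist":0}])

```text
clock: 9.7
tcp_pos: [0.5018, -0.3163, 0.0173]
tool_rot: [-0.0, 0.993, 0.12, 0.0]
force: [0.3, -0.2, -2.2]
opening: 0.0618
grip_force: 43.8
```

play_rows(series=[{"dp":[0,0,0.001],"twist":0},{"dp":[0,0,0],"twist":0},{"dp":[0,0,0],"twist":0}])

```text
clock: 9.95
tcp_pos: [0.5019, -0.3164, 0.0167]
tool_rot: [0.0, 0.993, 0.12, 0.0]
force: [-1.0, 1.0, 2.0]
opening: 0.062
grip_force: 44.2
```

play_rows(series=[{"dp":[0,0,0.001],"twist":0},{"dp":[0,0,0],"twist":0},{"dp":[0,0,0],"twist":0}])

```text
clock: 10.2
tcp_pos: [0.5019, -0.3164, 0.0166]
tool_rot: [0.0, 0.993, 0.12, -0.0]
force: [-4.1, 1.9, 6.9]
opening: 0.0619
grip_force: 44.9
```

play_rows(series=[{"dp":[0,0,0.001],"twist":0},{"dp":[0,0,0],"twist":0},{"dp":[0,0,0],"twist":0}])

```text
clock: 10.45
tcp_pos: [0.5019, -0.3164, 0.0166]
tool_rot: [0.0, 0.993, 0.12, -0.0]
force: [-4.5, 4.1, 12.8]
opening: 0.0625
grip_force: 45.6
```

play_rows(series=[{"dp":[0,0,-0.001],"twist":0},{"dp":[0,0,0],"twist":0},{"dp":[0,0,0],"twist":0},{"dp":[0,0,0],"twist":0},{"dp":[0,0,0],"twist":0},{"dp":[0,0,0],"twist":0}], fingers=1)

```text
clock: 10.95
tcp_pos: [0.5016, -0.3163, 0.0149]
tool_rot: [-0.0, 0.993, 0.12, -0.0]
force: [0.1, -0.5, -0.1]
opening: 0.0856
grip_force: 0.0
```

play_rows(series=[{"dp":[0,0,-0.005],"twist":0},{"dp":[0,0,-0.01],"twist":0},{"dp":[0,0,-0.02],"twist":0},{"dp":[0,0,-0.03],"twist":0},{"dp":[0,0,-0.03],"twist":0},{"dp":[0,0,-0.03],"twist":0},{"dp":[0,0,-0.02],"twist":0},{"dp":[0,0,-0.01],"twist":0}])

```text
clock: 11.62
tcp_pos: [0.5041, -0.3175, 0.1753]
tool_rot: [0.002, 0.993, 0.12, 0.003]
force: [1.9, -0.2, 0.2]
opening: 0.0855
grip_force: 0.0
```

play_rows(series=[{"dp":[0.002,-0.025,0],"twist":0},{"dp":[0.003,-0.035,0],"twist":0},{"dp":[0.003,-0.035,0],"twist":0},{"dp":[0.003,-0.035,0],"twist":0},{"dp":[0.003,-0.035,0],"twist":0},{"dp":[0.003,-0.035,0],"twist":0},{"dp":[0.003,-0.03,0],"twist":0},{"dp":[0,-0.015,0],"twist":0},{"dp":[0,0,0],"twist":0}])

```text
clock: 12.37
tcp_pos: [0.4617, -0.0686, 0.1701]
tool_rot: [-0.001, 0.992, 0.124, -0.001]
force: [-0.3, -0.6, 0.7]
opening: 0.0857
grip_force: 0.0
```

```bash
cat >> h.py <<'E'
def cup(name,c0,lo,hi,rad,png=None):
    c,p,d=grab(name,png); Q=cloud(c,d).reshape(-1,3); Q=Q[(Q[:,2]>lo)&(Q[:,2]<hi)&(np.hypot(Q[:,0]-c0[0],Q[:,1]-c0[1])<rad)]
    e=cv2.minEnclosingCircle(Q[:,:2].astype(np.float32)); print('cup',len(Q),np.round(e[0],4),'r',round(e[1],4),'z95',np.percentile(Q[:,2],95).round(4))
E
python3 go.py .464 -.069 .036 13.4; python3 -c "
from h import *
cup('wrist',(.464,-.069),.036,.055,.045)
dish('top',.028,.05,(.502,-.323),13,'t2.png')"
```

```text
t 12.37 tcp [ 0.4617 -0.0686  0.1701] yaw 14.2 tilt 0.11 F [-0.3 -0.6  0.7] open 0.0857 grip 0.0
dp now [0.0023 0.0011 0.1341] after twist [0.0021 0.0009 0.1341] twist 0.014
cup 753 [ 0.463  -0.0672] r 0.0311 z95 0.0445
dish 463 [ 0.5004 -0.3165] yaw 13.52 [0.181  0.0781] z 0.0391
```

View pics/t2.png

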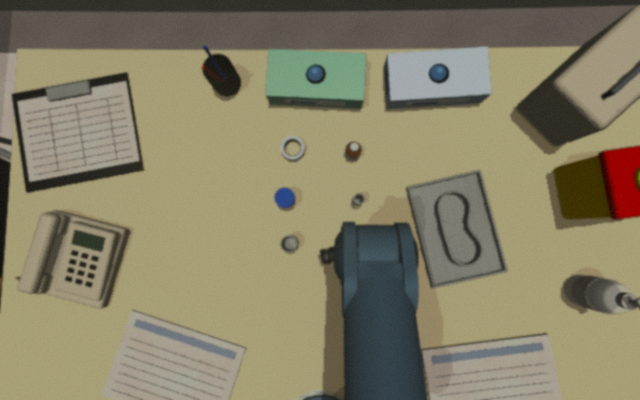

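The top view shows the dish flat in the middle of the tray at about (458,228). Next I'll find how far the fingertips sit from the TCP, using the wrist depth.

```bash
python3 - <<'E'
from h import *
s=bot.sense(); c,p,d=grab('wrist'); P=cloud(c,d)
for sl in ((slice(240,330),slice(180,245)),(slice(240,330),slice(395,460))):
    Q=P[sl].reshape(-1,3); Q=Q[Q[:,2]>.12]; q=Q-s['tcp_pos']
    i=np.argsort(Q[:,2])[:30]; print(len(Q),np.percentile(q[:,2],[0,1,5,20]).round(4), q[i].mean(0).round(4))
E
```

```text
3171 [0.0123 0.0143 0.0188 0.0284] [-0.0102  0.0407  0.0135]
3089 [0.0127 0.0144 0.0186 0.0282] [ 0.0097 -0.0425  0.0136]
```

play_rows(series=[{"dp":[0.002,0,0.015],"twist":0},{"dp":[0,0,0.025],"twist":0},{"dp":[0,0,0.03],"twist":0},{"dp":[0,0,0.03],"twist":0},{"dp":[0,0,0.02],"twist":0},{"dp":[0,0,0.013],"twist":0},{"dp":[0,0,0.007],"twist":0},{"dp":[0,0,0.003],"twist":0},{"dp":[0,0,0],"twist":0},{"dp":[0,0,0],"twist":0}])

```text
clock: 13.35
tcp_pos: [0.4658, -0.0739, 0.0279]
tool_rot: [0.0, 0.993, 0.119, 0.001]
force: [0.6, 0.4, -0.2]
opening: 0.0853
grip_force: 0.0
```

play_rows(series=[{"dp":[0,0,0],"twist":0},{"dp":[0,0,0],"twist":0},{"dp":[0,0,0],"twist":0},{"dp":[0,0,0],"twist":0},{"dp":[0,0,0],"twist":0},{"dp":[0,0,0],"twist":0},{"dp":[0,0,0],"twist":0},{"dp":[0,0,0],"twist":0}], fingers=-1, squeeze=30)

```text
clock: 14.02
tcp_pos: [0.466, -0.0731, 0.0289]
tool_rot: [0.0, 0.993, 0.12, 0.001]
force: [-2.4, 0.7, 5.8]
opening: 0.0605
grip_force: 31.2
```

play_rows(series=[{"dp":[0,0,-0.003],"twist":0},{"dp":[0,0,-0.007],"twist":0},{"dp":[0,0,-0.015],"twist":0},{"dp":[0,0,-0.025],"twist":0},{"dp":[0,0,-0.025],"twist":0},{"dp":[0,0,-0.015],"twist":0},{"dp":[0,0,-0.007],"twist":0},{"dp":[0,0,-0.003],"twist":0},{"dp":[0,0,0],"twist":0}])

```text
clock: 14.77
tcp_pos: [0.465, -0.0733, 0.1277]
tool_rot: [0.0, 0.993, 0.12, 0.0]
force: [-0.9, -0.0, -0.4]
opening: 0.0606
grip_force: 32.9
```

```bash
python3 go.py .5536 -.313 .033 13.6; python3 -c "
from h import *
cup('wrist',bot.sense()['tcp_pos'],.13,.16,.028,'w4.png')"
```

```text
t 14.77 tcp [ 0.465  -0.0733  0.1277] yaw 13.74 tilt 0.06 F [-0.9 -0.  -0.4] open 0.0606 grip 32.9
dp now [0.0291 0.2539 0.0949] after twist [0.0298 0.2539 0.0947] twist 0.002
cup 529 [ 0.465  -0.0732] r 0.0281 z95 0.1429
```

View pics/w4.png

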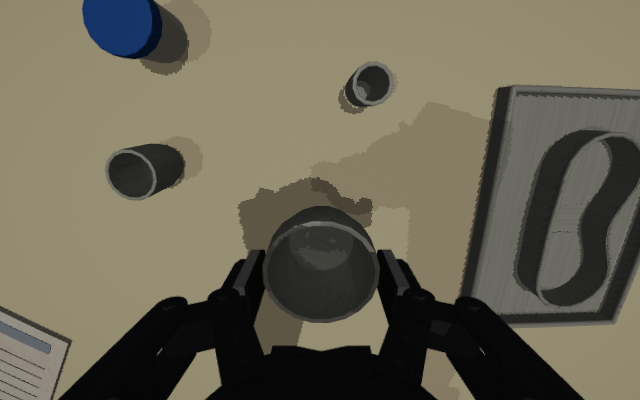

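```bash
cat >> h.py <<'E'
def held(rim,R,png=None):
    "offset of the held cup's rim centre from TCP along tool x; uses rim pixels away from the pads"
    from scipy.spatial.transform import Rotation as Ro
    s=bot.sense(); w=s['tool_rot']; M=Ro.from_quat([w[1],w[2],w[3],w[0]]).as_matrix()
    c,p,d=grab('wrist',png); q=(cloud(c,d).reshape(-1,3)-s['tcp_pos'])@M
    q=q[(q[:,2]<-rim+.004)&(q[:,2]>-rim-.004)&(abs(q[:,1])<R*.6)&(abs(q[:,0])<R+.015)]
    f=q[q[:,0]>0]; n=q[q[:,0]<0]
    for k in (f,n):
        if len(k)<3: print('few',len(k)); continue
        r=np.hypot(k[:,0],k[:,1]); e=np.percentile(r,97)
        print(len(k),'outer r',e.round(4),'x ext',k[:,0].min().round(4),k[:,0].max().round(4))
E
python3 -c "
from h import *
held(.015,.031)"; python3 go.py .5536 -.313 .1277 13.6
```

```text
597 outer r 0.0301 x ext 0.0201 0.0302
607 outer r 0.0315 x ext -0.0325 -0.0207
t 14.87 tcp [ 0.4638 -0.0731  0.1263] yaw 13.74 tilt 0.12 F [-0.2  0.3 -0.8] open 0.0609 grip 32.9
dp now [ 0.0302  0.2544 -0.0016] after twist [ 0.0308  0.2543 -0.0014] twist 0.002
```

Wrist view: the gallipot is held upright, rim centre near (321,271). The jar (370,85) and beaker (132,172) are untouched.

play_rows(series=[{"dp":[0.001,0.012,0],"twist":0},{"dp":[0.003,0.024,0],"twist":0},{"dp":[0.004,0.032,0],"twist":0},{"dp":[0.004,0.032,0],"twist":0},{"dp":[0.004,0.032,0],"twist":0},{"dp":[0.004,0.032,0],"twist":0},{"dp":[0.004,0.032,0],"twist":0},{"dp":[0.004,0.029,0],"twist":0},{"dp":[0.002,0.02,0],"twist":0},{"dp":[0.001,0.009,0],"twist":0}])

```text
clock: 15.7
tcp_pos: [0.5543, -0.3182, 0.1255]
tool_rot: [0.001, 0.993, 0.117, -0.001]
force: [0.5, 0.6, -1.4]
opening: 0.0605
grip_force: 32.9
```

play_rows(series=[{"dp":[0,0,0.01],"twist":0},{"dp":[0,0,0.015],"twist":0},{"dp":[0,0,0.01],"twist":0},{"dp":[0,0,0.005],"twist":0},{"dp":[0,0,0],"twist":0},{"dp":[0,0,0],"twist":0},{"dp":[0,0,0],"twist":0},{"dp":[0,0,0],"twist":0}])

```text
clock: 16.37
tcp_pos: [0.5561, -0.3125, 0.0883]
tool_rot: [0.001, 0.993, 0.12, 0.001]
force: [-0.4, -0.5, -0.7]
opening: 0.0605
grip_force: 32.9
```

```bash
python3 go.py .5526 -.3132 .0349 13.6; python3 -c "
from h import *
dish('top',.026,.042,(.502,-.323),13)
grab('wrist','w5.png')"
```

```text
t 16.37 tcp [ 0.5561 -0.3125  0.0883] yaw 13.77 tilt 0.11 F [-0.4 -0.5 -0.7] open 0.0605 grip 32.9
dp now [-0.0036 -0.0002  0.0534] after twist [-0.0036 -0.0001  0.0534] twist 0.003
dish 395 [ 0.4904 -0.3031] yaw 42.36 [0.1795 0.1427] z 0.0388
```

View pics/w5.png

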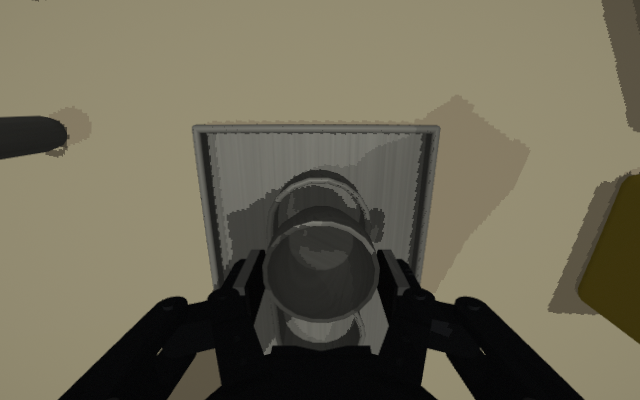

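The wrist view shows the gallipot (rim at (321,271)) over the far end of the dish, whose arc spans columns 268–368, so it is centred sideways. I'll check the fore-aft position from the far tip of the dish rim.

```bash
python3 - <<'E'
from h import *
from scipy.spatial.transform import Rotation as Ro
s=bot.sense(); w=s['tool_rot']; M=Ro.from_quat([w[1],w[2],w[3],w[0]]).as_matrix()
c,p,d=grab('wrist'); W=cloud(c,d).reshape(-1,3); q=(W-s['tcp_pos'])@M
k=(W[:,2]>.030)&(W[:,2]<.042)&(abs(q[:,1])<.055)&(q[:,0]>0)&(q[:,0]<.06)
q=q[k]; print(len(q))
for y in(-.03,-.02,-.01,0,.01,.02,.03):
    j=abs(q[:,1]-y)<.003; j.any() and print(y,q[j,0].max().round(4))
# outer-arc circle fit
b=[q[abs(q[:,1]-y)<.0015][np.argmax(q[abs(q[:,1]-y)<.0015][:,0]),:2] for y in np.arange(-.03,.031,.003) if (abs(q[:,1]-y)<.0015).any()]
b=np.array(b); A=np.c_[2*b,np.ones(len(b))]; x=np.linalg.lstsq(A,(b**2).sum(1),rcond=None)[0]; print('centre in tool',x[:2].round(4),'r',np.sqrt(x[2]+x[0]**2+x[1]**2).round(4))
E
python3 go.py .5546 -.3128 .0349 13.6
```

```text
910
-0.03 0.0252
-0.02 0.0317
-0.01 0.0355
0 0.0359
0.01 0.0349
0.02 0.0313
0.03 0.0228
centre in tool [-0.0023 -0.0009] r 0.0381
t 16.52 tcp [ 0.5558 -0.3127  0.0881] yaw 13.74 tilt 0.08 F [-0.  -0.1 -0.9] open 0.0607 grip 32.9
dp now [-0.0012 -0.0003  0.0532] after twist [-0.0012 -0.0002  0.0532] twist 0.002
```

play_rows(series=[{"dp":[-0.001,-0.001,0.006],"twist":0},{"dp":[0,0,0.012],"twist":0},{"dp":[0,0,0.012],"twist":0},{"dp":[0,0,0.01],"twist":0},{"dp":[0,0,0.006],"twist":0},{"dp":[0,0,0.003],"twist":0},{"dp":[0,0,0],"twist":0},{"dp":[0,0,0],"twist":0},{"dp":[0,0,0],"twist":0}])

```text
clock: 17.27
tcp_pos: [0.5547, -0.312, 0.0388]
tool_rot: [0.0, 0.993, 0.12, 0.001]
force: [-0.1, -0.4, -0.4]
opening: 0.0602
grip_force: 32.9
```

play_rows(series=[{"dp":[0,0,0.001],"twist":0},{"dp":[0,0,0.001],"twist":0},{"dp":[0,0,0],"twist":0},{"dp":[0,0,0],"twist":0},{"dp":[0,0,0],"twist":0}])

```text
clock: 17.68
tcp_pos: [0.5542, -0.3118, 0.0364]
tool_rot: [0.0, 0.993, 0.12, 0.0]
force: [-0.0, 0.4, 0.6]
opening: 0.0605
grip_force: 32.9
```

play_rows(series=[{"dp":[0,0,0.001],"twist":0},{"dp":[0,0,0.001],"twist":0},{"dp":[0,0,0],"twist":0},{"dp":[0,0,0],"twist":0},{"dp":[0,0,0],"twist":0}])

```text
clock: 18.1
tcp_pos: [0.5543, -0.3119, 0.035]
tool_rot: [0.0, 0.993, 0.12, 0.0]
force: [-1.8, 1.1, 5.6]
opening: 0.0608
grip_force: 33.4
```

play_rows(series=[{"dp":[0,0,0],"twist":0},{"dp":[0,0,0],"twist":0},{"dp":[0,0,0],"twist":0},{"dp":[0,0,0],"twist":0},{"dp":[0,0,0],"twist":0},{"dp":[0,0,0],"twist":0}], fingers=1)

```text
clock: 18.6
tcp_pos: [0.5541, -0.3117, 0.034]
tool_rot: [-0.0, 0.993, 0.12, -0.0]
force: [-0.6, 0.0, -0.4]
opening: 0.0854
grip_force: 0.0
```

play_rows(series=[{"dp":[0,0,-0.005],"twist":0},{"dp":[0,0,-0.01],"twist":0},{"dp":[0,0,-0.02],"twist":0},{"dp":[0,0,-0.03],"twist":0},{"dp":[0,0,-0.03],"twist":0},{"dp":[0,0,-0.025],"twist":0},{"dp":[0,0,-0.015],"twist":0},{"dp":[0,0,-0.005],"twist":0}])

```text
clock: 19.27
tcp_pos: [0.5568, -0.3128, 0.1797]
tool_rot: [0.002, 0.993, 0.12, 0.003]
force: [1.2, -0.5, 1.4]
opening: 0.085
grip_force: 0.0
```

play_rows(series=[{"dp":[0,-0.03,0],"twist":0},{"dp":[0,-0.04,0],"twist":0},{"dp":[0,-0.04,0],"twist":0},{"dp":[0,-0.04,0],"twist":0},{"dp":[0,-0.04,0],"twist":0},{"dp":[0,-0.04,0],"twist":0},{"dp":[0,-0.04,0],"twist":0},{"dp":[0,-0.04,0],"twist":0},{"dp":[0,-0.04,0],"twist":0},{"dp":[0.004,-0.03,0],"twist":0}])

```text
clock: 20.1
tcp_pos: [0.4652, 0.0616, 0.174]
tool_rot: [-0.0, 0.993, 0.121, -0.001]
force: [-0.4, 0.0, -0.9]
opening: 0.0855
grip_force: 0.0
```

play_rows(series=[{"dp":[0,-0.02,0],"twist":0},{"dp":[0,0,0],"twist":0},{"dp":[0,0,0],"twist":0},{"dp":[0,0,0],"twist":0},{"dp":[0,0,0],"twist":0},{"dp":[0,0,0],"twist":0}])

```text
clock: 20.6
tcp_pos: [0.4632, 0.076, 0.1741]
tool_rot: [0.0, 0.993, 0.118, -0.0]
force: [-0.3, -0.8, 0.7]
opening: 0.0855
grip_force: 0.0
```

```bash
python3 go.py .463 .079 .042 13.6; python3 -c "
from h import *
cup('wrist',(.463,.079),.048,.068,.035)
cup('top',(.5546,-.313),.044,.06,.045,'t3.png')"
```

```text
t 20.6 tcp [0.4632 0.076  0.1741] yaw 13.56 tilt 0.03 F [-0.3 -0.8  0.7] open 0.0855 grip 0.0
dp now [ 0.0006 -0.003   0.1321] after twist [ 0.0005 -0.003   0.1321] twist -0.001
cup 516 [0.4617 0.0801] r 0.021 z95 0.0567
cup 137 [ 0.5545 -0.3135] r 0.0312 z95 0.0524
```

View pics/t3.png

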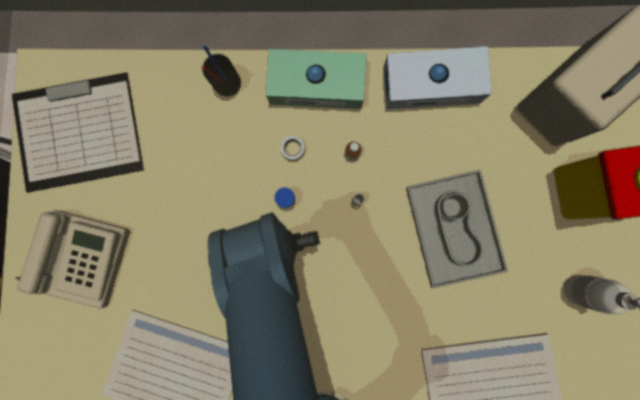

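The top view shows the gallipot seated in the upper end of the dish at (453,206). Next is the beaker.

play_rows(series=[{"dp":[0,-0.004,0.012],"twist":0},{"dp":[0,0,0.025],"twist":0},{"dp":[0,0,0.03],"twist":0},{"dp":[0,0,0.03],"twist":0},{"dp":[0,0,0.02],"twist":0},{"dp":[0,0,0.01],"twist":0},{"dp":[0,0,0.005],"twist":0},{"dp":[0,0,0],"twist":0},{"dp":[0,0,0],"twist":0},{"dp":[0,0,0],"twist":0}])

```text
clock: 21.53
tcp_pos: [0.4636, 0.0819, 0.0437]
tool_rot: [0.0, 0.993, 0.12, 0.002]
force: [0.4, -0.5, 0.2]
opening: 0.0855
grip_force: 0.0
```

play_rows(series=[{"dp":[0,0,0],"twist":0},{"dp":[0,0,0],"twist":0},{"dp":[0,0,0],"twist":0},{"dp":[0,0,0],"twist":0},{"dp":[0,0,0],"twist":0},{"dp":[0,0,0],"twist":0},{"dp":[0,0,0],"twist":0},{"dp":[0,0,0],"twist":0},{"dp":[0,0,0],"twist":0}], fingers=-1, squeeze=30)

```text
clock: 22.28
tcp_pos: [0.4627, 0.0817, 0.043]
tool_rot: [0.0, 0.993, 0.12, 0.001]
force: [-0.5, -0.9, 5.6]
opening: 0.0405
grip_force: 30.1
```

play_rows(series=[{"dp":[0,0,-0.003],"twist":0},{"dp":[0,0,-0.007],"twist":0},{"dp":[0,0,-0.02],"twist":0},{"dp":[0,0,-0.03],"twist":0},{"dp":[0,0,-0.03],"twist":0},{"dp":[0,0,-0.02],"twist":0},{"dp":[0,0,-0.007],"twist":0},{"dp":[0,0,-0.003],"twist":0},{"dp":[0,0,0],"twist":0},{"dp":[0,0,0],"twist":0}])

```text
clock: 23.12
tcp_pos: [0.4608, 0.0813, 0.1609]
tool_rot: [0.0, 0.993, 0.12, -0.001]
force: [-0.9, -0.6, -0.8]
opening: 0.0399
grip_force: 30.6
```

```bash
python3 -c "
from h import *
held(.014,.021,'w6.png')"; python3 go.py .5545 -.3135 .16 13.6
```

```text
358 outer r 0.0199 x ext 0.0118 0.02
313 outer r 0.0214 x ext -0.0215 -0.0131
t 23.17 tcp [0.4605 0.0813 0.1606] yaw 13.74 tilt 0.2 F [ 0.2 -0.1 -1.6] open 0.0401 grip 30.6
dp now [-2.500e-03  4.058e-01  4.000e-04] after twist [-0.0015  0.4058  0.0006] twist 0.002
```

View pics/w6.png

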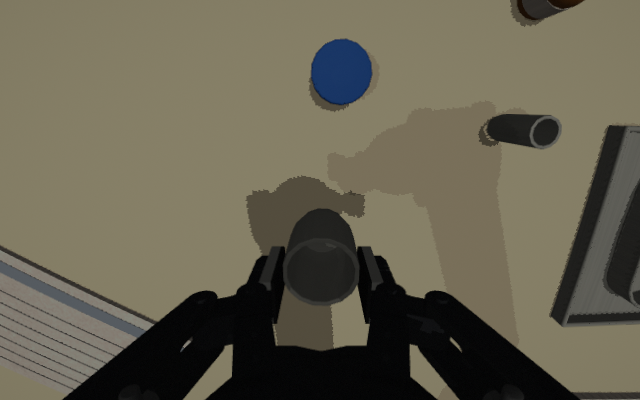

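Wrist view: the beaker is held upright, rim centre near (321,270). The specimen pot (341,72) and jar (523,130) are still standing.

play_rows(series=[{"dp":[0,0.015,0],"twist":0},{"dp":[0,0.03,0],"twist":0},{"dp":[0,0.04,0],"twist":0},{"dp":[0,0.04,0],"twist":0},{"dp":[0,0.04,0],"twist":0},{"dp":[0,0.04,0],"twist":0},{"dp":[0,0.04,0],"twist":0},{"dp":[0,0.04,0],"twist":0},{"dp":[0,0.04,0],"twist":0},{"dp":[-0.001,0.035,0],"twist":0}])

```text
clock: 24.0
tcp_pos: [0.5455, -0.271, 0.1599]
tool_rot: [-0.001, 0.993, 0.119, -0.002]
force: [0.6, 0.5, -0.6]
opening: 0.0401
grip_force: 30.6
```

play_rows(series=[{"dp":[0,0.025,0],"twist":0},{"dp":[0,0.015,0],"twist":0},{"dp":[0,0.006,0.01],"twist":0},{"dp":[0,0,0.01],"twist":0},{"dp":[0,0,0],"twist":0},{"dp":[0,0,0],"twist":0},{"dp":[0,0,0],"twist":0},{"dp":[0,0,0],"twist":0},{"dp":[0,0,0],"twist":0}])

```text
clock: 24.75
tcp_pos: [0.5581, -0.3119, 0.143]
tool_rot: [0.0, 0.993, 0.12, 0.0]
force: [-0.2, 0.1, -1.2]
opening: 0.04
grip_force: 30.6
```

```bash
cat > rimfit.py <<'E'
# far outer rim arc of the holder below, in tool axes: zlo zhi half-width R
import sys; from h import *
from scipy.spatial.transform import Rotation as Ro
zl,zh,R=map(float,sys.argv[1:4])
s=bot.sense(); w=s['tool_rot']; M=Ro.from_quat([w[1],w[2],w[3],w[0]]).as_matrix()
c,p,d=grab('wrist',*sys.argv[4:5]); W=cloud(c,d).reshape(-1,3); q=(W-s['tcp_pos'])@M
q=q[(W[:,2]>zl)&(W[:,2]<zh)&(abs(q[:,1])<R+.01)&(abs(q[:,0])<R+.015)]
b=[]
for y in np.arange(-.8*R,.81*R,.002):
    k=q[abs(q[:,1]-y)<.001]
    if len(k) and k[:,0].max()>0: b.append(k[np.argmax(k[:,0]),:2])
b=np.array(b); A=np.c_[2*b,np.ones(len(b))]; x=np.linalg.lstsq(A,(b**2).sum(1),rcond=None)[0]
print(len(b),'centre in tool',x[:2].round(4),'r',np.sqrt(x[2]+x[0]**2+x[1]**2).round(4),'tip-R',round(b[:,0].max()-R,4))
E
python3 go.py .5545 -.3135 .053 13.6; python3 rimfit.py .046 .056 .031 w7.png
```

```text
t 24.75 tcp [ 0.5581 -0.3119  0.143 ] yaw 13.84 tilt 0.06 F [-0.2  0.1 -1.2] open 0.04 grip 30.6
dp now [-0.004   0.0006  0.09  ] after twist [-0.0039  0.0007  0.09  ] twist 0.004
25 centre in tool [-0.0044 -0.0005] r 0.0303 tip-R -0.0049
```

View pics/w7.png

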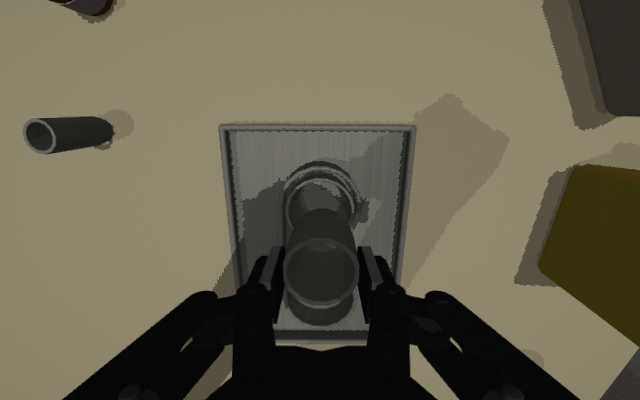

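Wrist view: the gallipot rim arc (285–358, ~165) is centred under the beaker sideways. I need 3.5 mm back along tool x.

play_rows(series=[{"dp":[-0.0035,0,0.006],"twist":0},{"dp":[0,0,0.014],"twist":0},{"dp":[0,0,0.02],"twist":0},{"dp":[0,0,0.02],"twist":0},{"dp":[0,0,0.014],"twist":0},{"dp":[0,0,0.008],"twist":0},{"dp":[0,0,0.003],"twist":0},{"dp":[0,0,0],"twist":0},{"dp":[0,0,0],"twist":0},{"dp":[0,0,0],"twist":0}])

```text
clock: 25.63
tcp_pos: [0.5553, -0.3143, 0.0586]
tool_rot: [0.001, 0.993, 0.12, 0.001]
force: [0.1, 0.3, -1.0]
opening: 0.0405
grip_force: 30.6
```

play_rows(series=[{"dp":[0,0,0.001],"twist":0},{"dp":[0,0,0.001],"twist":0},{"dp":[0,0,0.001],"twist":0},{"dp":[0,0,0],"twist":0},{"dp":[0,0,0],"twist":0},{"dp":[0,0,0],"twist":0}])

```text
clock: 26.13
tcp_pos: [0.5541, -0.3138, 0.0543]
tool_rot: [0.0, 0.993, 0.12, 0.0]
force: [-0.2, 0.4, -0.5]
opening: 0.0397
grip_force: 30.6
```

play_rows(series=[{"dp":[0,0,0.001],"twist":0},{"dp":[0,0,0.001],"twist":0},{"dp":[0,0,0],"twist":0},{"dp":[0,0,0],"twist":0},{"dp":[0,0,0],"twist":0}])

```text
clock: 26.55
tcp_pos: [0.5541, -0.3138, 0.0522]
tool_rot: [-0.0, 0.993, 0.12, 0.0]
force: [-1.3, -0.5, -0.6]
opening: 0.0403
grip_force: 30.6
```

play_rows(series=[{"dp":[0,0,0.001],"twist":0},{"dp":[0,0,0],"twist":0},{"dp":[0,0,0],"twist":0}])

```text
clock: 26.8
tcp_pos: [0.5544, -0.3138, 0.0521]
tool_rot: [0.0, 0.993, 0.12, 0.0]
force: [-1.0, 1.5, 5.0]
opening: 0.0402
grip_force: 31.0
```

play_rows(series=[{"dp":[0,0,0.001],"twist":0},{"dp":[0,0,0],"twist":0},{"dp":[0,0,0],"twist":0}])

```text
clock: 27.05
tcp_pos: [0.5546, -0.3138, 0.0521]
tool_rot: [0.0, 0.993, 0.12, 0.0]
force: [-2.7, 0.6, 9.4]
opening: 0.04
grip_force: 31.3
```

play_rows(series=[{"dp":[0,0,-0.001],"twist":0},{"dp":[0,0,0],"twist":0},{"dp":[0,0,0],"twist":0},{"dp":[0,0,0],"twist":0},{"dp":[0,0,0],"twist":0},{"dp":[0,0,0],"twist":0},{"dp":[0,0,0],"twist":0}], fingers=1)

```text
clock: 27.63
tcp_pos: [0.554, -0.3138, 0.051]
tool_rot: [-0.0, 0.993, 0.12, -0.0]
force: [0.3, -0.8, 0.6]
opening: 0.0853
grip_force: 0.0
```

play_rows(series=[{"dp":[0,0,-0.005],"twist":0},{"dp":[0,0,-0.01],"twist":0},{"dp":[0,0,-0.02],"twist":0},{"dp":[0,0,-0.03],"twist":0},{"dp":[0,0,-0.03],"twist":0},{"dp":[0,0,-0.02],"twist":0},{"dp":[0,0,-0.01],"twist":0},{"dp":[0,0,-0.005],"twist":0}])

```text
clock: 28.3
tcp_pos: [0.5556, -0.3144, 0.1846]
tool_rot: [0.002, 0.993, 0.12, 0.002]
force: [0.8, -0.4, 0.0]
opening: 0.0853
grip_force: 0.0
```

play_rows(series=[{"dp":[0.007,-0.02,0],"twist":0},{"dp":[0.011,-0.035,0],"twist":0},{"dp":[0.011,-0.035,0],"twist":0},{"dp":[0.011,-0.035,0],"twist":0},{"dp":[0.011,-0.035,0],"twist":0},{"dp":[0.011,-0.035,0],"twist":0},{"dp":[0.007,-0.023,0],"twist":0},{"dp":[0,0,0],"twist":0},{"dp":[0,0,0],"twist":0},{"dp":[0,0,0],"twist":0}])

```text
clock: 29.13
tcp_pos: [0.5685, -0.0866, 0.1802]
tool_rot: [0.0, 0.993, 0.119, -0.001]
force: [0.5, -0.8, -0.5]
opening: 0.0854
grip_force: 0.0
```

play_rows(series=[{"dp":[0,0,0],"twist":0},{"dp":[0,0,0],"twist":0},{"dp":[0,0,0],"twist":0}])

```text
clock: 29.38
tcp_pos: [0.5691, -0.0875, 0.181]
tool_rot: [0.0, 0.993, 0.118, -0.0]
force: [0.5, -0.1, 1.3]
opening: 0.0853
grip_force: 0.0
```

```bash
python3 go.py .5695 -.0857 .056 13.6; python3 -c "
from h import *
cup('wrist',(.5695,-.0857),.062,.08,.03,'w8.png')
cup('top',(.5546,-.313),.058,.08,.035)"
```

```text
t 29.38 tcp [ 0.5691 -0.0875  0.181 ] yaw 13.57 tilt 0.04 F [ 0.5 -0.1  1.3] open 0.0853 grip 0.0
dp now [ 0.0009 -0.0017  0.125 ] after twist [ 0.0008 -0.0017  0.125 ] twist -0.001
cup 347 [ 0.5682 -0.0838] r 0.014 z95 0.0706
cup 95 [ 0.5543 -0.316 ] r 0.0209 z95 0.0687
```

View pics/w8.png

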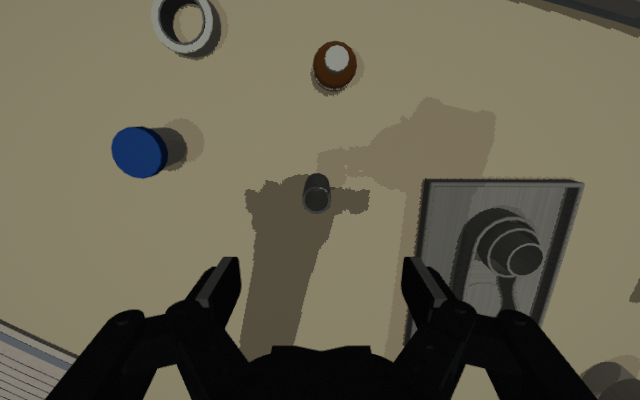

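Wrist view: the jar at (317,193) sits between the open fingers. In the tray at right, the dish, gallipot and beaker are nested, with the beaker rim near (525,260).

play_rows(series=[{"dp":[0,-0.003,0.012],"twist":0},{"dp":[0,0,0.025],"twist":0},{"dp":[0,0,0.03],"twist":0},{"dp":[0,0,0.026],"twist":0},{"dp":[0,0,0.018],"twist":0},{"dp":[0,0,0.009],"twist":0},{"dp":[0,0,0.004],"twist":0},{"dp":[0,0,0],"twist":0},{"dp":[0,0,0],"twist":0},{"dp":[0,0,0],"twist":0}])

```text
clock: 30.32
tcp_pos: [0.5701, -0.0828, 0.0588]
tool_rot: [0.0, 0.993, 0.12, 0.002]
force: [-0.1, -0.5, 0.0]
opening: 0.0854
grip_force: 0.0
```

play_rows(series=[{"dp":[0,0,0],"twist":0},{"dp":[0,0,0],"twist":0},{"dp":[0,0,0],"twist":0},{"dp":[0,0,0],"twist":0},{"dp":[0,0,0],"twist":0},{"dp":[0,0,0],"twist":0},{"dp":[0,0,0],"twist":0},{"dp":[0,0,0],"twist":0},{"dp":[0,0,0],"twist":0},{"dp":[0,0,0],"twist":0}], fingers=-1, squeeze=30)

```text
clock: 31.15
tcp_pos: [0.5691, -0.0828, 0.0577]
tool_rot: [0.0, 0.993, 0.12, 0.0]
force: [-0.2, 0.5, 3.8]
opening: 0.0267
grip_force: 29.6
```

play_rows(series=[{"dp":[0,0,-0.003],"twist":0},{"dp":[0,0,-0.007],"twist":0},{"dp":[0,0,-0.02],"twist":0},{"dp":[0,0,-0.03],"twist":0},{"dp":[0,0,-0.03],"twist":0},{"dp":[0,0,-0.02],"twist":0},{"dp":[0,0,-0.007],"twist":0},{"dp":[0,0,-0.003],"twist":0},{"dp":[0,0,0],"twist":0},{"dp":[0,0,0],"twist":0}])

```text
clock: 31.98
tcp_pos: [0.5672, -0.0827, 0.1755]
tool_rot: [-0.0, 0.993, 0.12, -0.002]
force: [-0.1, -0.7, -0.6]
opening: 0.027
grip_force: 29.6
```

```bash
python3 -c "
from h import *
held(.0145,.014)"; python3 go.py .5543 -.315 .17 13.6
```

```text
185 outer r 0.0133 x ext 0.0064 0.0134
191 outer r 0.0143 x ext -0.0142 -0.007
t 32.03 tcp [ 0.567  -0.0827  0.1752] yaw 13.74 tilt 0.23 F [ 0.1  0.6 -0.2] open 0.0274 grip 29.6
dp now [-0.0675  0.2226  0.0051] after twist [-0.067   0.2228  0.0052] twist 0.002
```

play_rows(series=[{"dp":[-0.005,0.015,0],"twist":0},{"dp":[-0.008,0.027,0],"twist":0},{"dp":[-0.01,0.035,0],"twist":0},{"dp":[-0.011,0.035,0],"twist":0},{"dp":[-0.011,0.035,0],"twist":0},{"dp":[-0.01,0.035,0],"twist":0},{"dp":[-0.008,0.025,0],"twist":0},{"dp":[-0.005,0.0155,0.008],"twist":0},{"dp":[0,0,0.008],"twist":0},{"dp":[0,0,0],"twist":0}])

```text
clock: 32.87
tcp_pos: [0.5528, -0.3141, 0.157]
tool_rot: [-0.002, 0.993, 0.119, -0.003]
force: [0.1, 0.7, -1.9]
opening: 0.0271
grip_force: 29.7
```

play_rows(series=[{"dp":[0,0,0],"twist":0},{"dp":[0,0,0],"twist":0},{"dp":[0,0,0],"twist":0},{"dp":[0,0,0],"twist":0},{"dp":[0,0,0],"twist":0}])

```text
clock: 33.28
tcp_pos: [0.5561, -0.3139, 0.1619]
tool_rot: [0.0, 0.993, 0.121, 0.0]
force: [0.4, 0.7, 0.5]
opening: 0.0272
grip_force: 29.7
```

```bash
python3 rimfit.py .061 .073 .021 w9.png;  python3 go.py .5543 -.315 .0697 13.6
```

```text
17 centre in tool [-0.0025  0.0005] r 0.0204 tip-R -0.0031
t 33.33 tcp [ 0.556  -0.3143  0.1619] yaw 13.82 tilt 0.05 F [-0.5  0.4 -0.9] open 0.0268 grip 29.7
dp now [-0.0018  0.0002  0.0922] after twist [-0.0018  0.0003  0.0922] twist 0.004
```

View pics/w9.png

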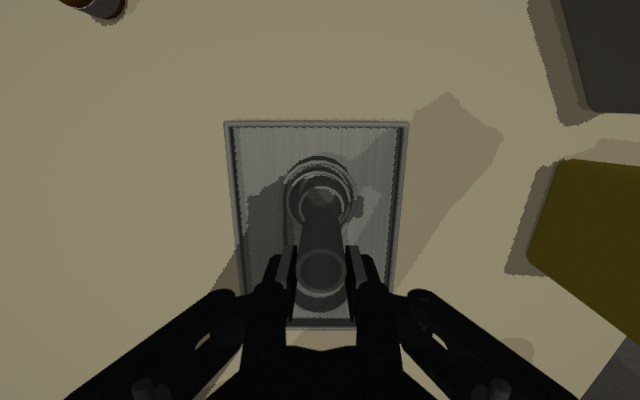

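Wrist view: the jar (rim at (322,270)) is over the beaker, whose rim arc is near (322,190). I'll shift 2 mm back and go down.

play_rows(series=[{"dp":[-0.0022,0,0.006],"twist":0},{"dp":[0,0,0.012],"twist":0},{"dp":[0,0,0.012],"twist":0},{"dp":[0,0,0.005],"twist":0},{"dp":[0,0,0],"twist":0},{"dp":[0,0,0],"twist":0},{"dp":[0,0,0],"twist":0},{"dp":[0,0,0],"twist":0}])

```text
clock: 34.0
tcp_pos: [0.5539, -0.3157, 0.1268]
tool_rot: [0.0, 0.993, 0.12, 0.001]
force: [0.1, 0.4, -0.3]
opening: 0.0267
grip_force: 29.7
```

```bash
python3 rimfit.py .061 .073 .021;  python3 go.py .5543 -.315 .0697 13.6
```

```text
17 centre in tool [ 0.0011 -0.0005] r 0.0197 tip-R -0.0003
t 34.05 tcp [ 0.5539 -0.3157  0.127 ] yaw 13.74 tilt 0.08 F [-0.4  0.8 -1.2] open 0.027 grip 29.7
dp now [ 0.0005 -0.0007  0.0573] after twist [ 0.0005 -0.0006  0.0573] twist 0.003
```

Centred within about 1 mm (4 mm clearance at the mouth).

play_rows(series=[{"dp":[0.0003,-0.0005,0.006],"twist":0},{"dp":[0,0,0.012],"twist":0},{"dp":[0,0,0.014],"twist":0},{"dp":[0,0,0.012],"twist":0},{"dp":[0,0,0.006],"twist":0},{"dp":[0,0,0.003],"twist":0},{"dp":[0,0,0],"twist":0},{"dp":[0,0,0],"twist":0},{"dp":[0,0,0],"twist":0}])

```text
clock: 34.8
tcp_pos: [0.5541, -0.3152, 0.0739]
tool_rot: [0.0, 0.993, 0.12, 0.001]
force: [-0.2, 0.5, -0.1]
opening: 0.0269
grip_force: 29.7
```

play_rows(series=[{"dp":[0,0,0.001],"twist":0},{"dp":[0,0,0.001],"twist":0},{"dp":[0,0,0],"twist":0},{"dp":[0,0,0],"twist":0},{"dp":[0,0,0],"twist":0}])

```text
clock: 35.22
tcp_pos: [0.5535, -0.3151, 0.0714]
tool_rot: [0.0, 0.993, 0.12, 0.0]
force: [0.3, -0.2, -0.5]
opening: 0.0268
grip_force: 29.7
```

play_rows(series=[{"dp":[0,0,0.001],"twist":0},{"dp":[0,0,0.001],"twist":0},{"dp":[0,0,0],"twist":0},{"dp":[0,0,0],"twist":0},{"dp":[0,0,0],"twist":0}])

```text
clock: 35.63
tcp_pos: [0.5539, -0.3151, 0.0698]
tool_rot: [0.0, 0.993, 0.12, 0.0]
force: [-0.1, -0.4, 3.3]
opening: 0.0266
grip_force: 29.9
```

play_rows(series=[{"dp":[0,0,0],"twist":0},{"dp":[0,0,0],"twist":0},{"dp":[0,0,0],"twist":0},{"dp":[0,0,0],"twist":0},{"dp":[0,0,0],"twist":0},{"dp":[0,0,0],"twist":0},{"dp":[0,0,0],"twist":0},{"dp":[0,0,0],"twist":0}], fingers=1)

```text
clock: 36.3
tcp_pos: [0.5535, -0.315, 0.0693]
tool_rot: [-0.0, 0.993, 0.12, 0.0]
force: [0.3, -0.2, 0.0]
opening: 0.0851
grip_force: 0.0
```

play_rows(series=[{"dp":[0,0,-0.005],"twist":0},{"dp":[0,0,-0.01],"twist":0},{"dp":[0,0,-0.02],"twist":0},{"dp":[0,0,-0.03],"twist":0},{"dp":[0,0,-0.03],"twist":0},{"dp":[0,0,-0.025],"twist":0},{"dp":[0,0,-0.01],"twist":0},{"dp":[0,0,0],"twist":0}])

```text
clock: 36.97
tcp_pos: [0.5561, -0.3161, 0.2041]
tool_rot: [0.002, 0.993, 0.12, 0.003]
force: [0.2, 0.1, -0.3]
opening: 0.0858
grip_force: 0.0
```

play_rows(series=[{"dp":[-0.01,-0.02,0],"twist":0},{"dp":[-0.01,-0.035,0],"twist":0},{"dp":[-0.01,-0.035,0],"twist":0},{"dp":[-0.01,-0.035,0],"twist":0},{"dp":[-0.01,-0.035,0],"twist":0},{"dp":[-0.01,-0.035,0],"twist":0},{"dp":[-0.01,-0.02,0],"twist":0},{"dp":[0,0,0],"twist":0},{"dp":[0,0,0],"twist":0},{"dp":[0,0,0],"twist":0}])

```text
clock: 37.8
tcp_pos: [0.4341, -0.1235, 0.1985]
tool_rot: [-0.0, 0.993, 0.119, -0.0]
force: [0.9, -0.6, -0.5]
opening: 0.0857
grip_force: 0.0
```

```bash
python3 - <<'E'
from h import *
cup('top',(.554,-.314),.077,.10,.035)
cup('top',(.554,-.314),.060,.072,.035)
cup('top',(.554,-.314),.044,.056,.035)
for c0,l in(((.6997,.0746),.02),((.689,-.0745),.075),((.5726,.0885),.056)): cup('top',c0,l,l+.015,.04)
c,p,d=grab('scene'); cv2.imwrite('pics/s3.png',cv2.resize(p[170:400,60:460,::-1],(800,460)))
E
```

```text
cup 58 [ 0.5534 -0.3174] r 0.0146 z95 0.0849
cup 110 [ 0.5546 -0.316 ] r 0.0208 z95 0.0705
cup 197 [ 0.5546 -0.313 ] r 0.0313 z95 0.0547
cup 254 [0.6997 0.0749] r 0.0298 z95 0.028
cup 55 [ 0.6896 -0.0747] r 0.0098 z95 0.0824
cup 330 [0.5723 0.0887] r 0.0244 z95 0.0644
```

View pics/s3.png

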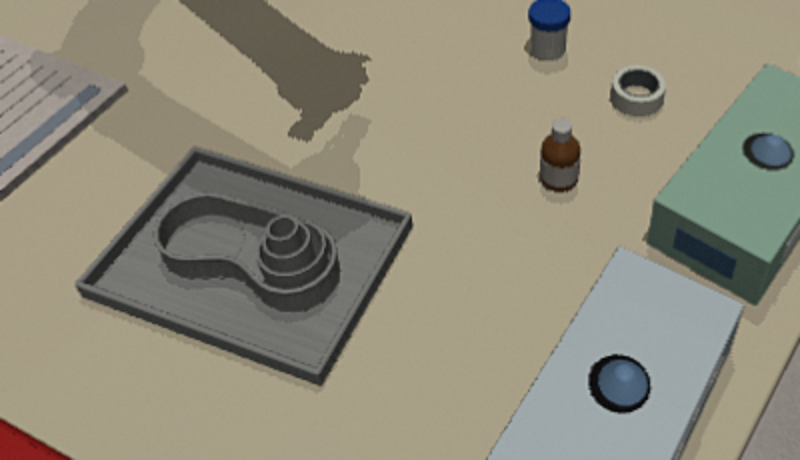

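The scene crop shows all four pieces nested upright at (300,260), with the bottle, tape and specimen pot where they started. The rim heights match the fully seated values, so I'm handing in.

```bash
python3 -c "
from station import bot
print(bot.sign_off())"
```

```text
the job is handed in; nothing more can be done
None
```

The job is handed in: dish flat in the tray, gallipot in its far rounded end, beaker in the gallipot and jar in the beaker, all upright and seated on their floors, with the tape, bottle and specimen pot unmoved, after about 38 s on the robot's clock.

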